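# Slide the target carrier under the scoring bridge

### The arm

A 6-joint arm with a two-finger parallel gripper is mounted at the origin on the work surface. World frame = base frame: x ahead of the robot, y to its left, z up, the work surface at z = 0. Lengths are in mm, angles in rad, forces in N, time in s.
With the tool pointing down it reaches from about 350 to 875 mm from the base axis. Payload 4.2 kg.
Tool frame: the origin (TCP) lies midway between the tips of the shut fingers; the grasp point (between the pads) lies 19 mm behind it; z points along the fingers, y is the line along which they close (so a half turn about z gives the same grasp; the last joint's range is limited). The gripper opens to 85 mm and grips with 20 to 120 N. Pads are 22 mm wide; open, the fingers measure 114 mm over their backs; the gripper's body (76 mm by 85 mm) begins 54 mm behind the grasp point. The pads swing forward as they close: fully open they stand 13 mm farther back than shut.
Start: joints at [-1.08, 0.385, 0.008, 0, -1.194, -0.259], TCP at [143.599, -608.259, 193.912] pointing down, gripper open.
Joint ranges: [-3.14, 3.14], [-1.21, 2.06], [-1.07, 1.41], [-3.16, 2.05], [-2.99, -0.16], [-3.1, 3.1]. Speed limits (rad/s): [2.79, 2.79, 3.14, 3.14, 3.14, 3.14].

### API

Orientations are given as a unit quaternion [x, y, z, w].
In Python, from bench import arm gives the robot as it stands. The module is installed in compiled form; this text tells all that it offers.
- The arm moves only by the shell command python3 -m handwheel 'ROWS' [OPENING]. ROWS is JSON, a list of rows, each an object of numbers: "x", "y", "z": the shift along the world's x, y, z each as a share of 20 cm, from -1 to 1; "ax", "ay", "az": the turn, a rotation vector about the world's x, y, z each as a share of 90 degrees, from -1 to 1. In form: [{"x": .., "y": .., "z": .., "ax": .., "ay": .., "az": ..}, ...]. A call has exactly 8 rows; each row shifts and turns the commanded pose from where the row before left it; what a row does not reach is not made up. A row lasts 1/10 s, in which the tool goes at most 50 mm and 8.59 degrees, less where a joint would pass 70% of its speed; a pose out of reach is approached as far as the arm can. A call with a number of a shift or a turn outside -1 to 1 is refused whole. A call with a gripper value outside its range is refused whole. OPENING is the opening, from -1 (shut) to 1 (fully open), set as the call begins (- or left out, the last holds). The fingers move at their own pace and stop on an object; the grip force is fixed at half the most. Time passes only in rows, so rows that do not move let the fingers close, or fill a call up. It gives the time, the measured TCP pose, the force, the opening and the grip force at its end, in the units of the state.
- arm.read_state(): the state, without advancing time (a new reading comes with each control period).
- arm.get_image(name): name is "scene" or "top" or "wrist"; returns the picture (384x512x3 uint8, red, green, blue); there is no depth.
- arm.camera_params(name): a dict with "K" (3x3 intrinsics, pixels), "position" and "orientation" of the camera in the world. Camera axes: x right, y down, z forward; pixel columns grow to the right and rows downward; lengths in mm; the calibration is good to about 2 mm. A picture is of the moment at which its call begins: read the wrist's pose just before it. camera_params takes no time and is no camera call; for the wrist camera it gives the pose at the moment of the call.
- arm.job_done(): hands the job in; it is judged then, once.
The state is a dict: "clock": time; "joints": joint angles; "joint_vel": joint speeds; "joint_efforts": joint torques, N m; "position": TCP position; "ee_rot": TCP orientation; "contact_force": force on the tool from outside, world axes, zero at the start; "wrist_torque": the same for the moment, N m; "gripper_width": finger opening in mm; "grasp_force": force on a finger pad.
Only numpy, scipy, OpenCV 4.12 (cv2) and the standard library are available. Lean on these libraries where they do the work, as an engineer would, in place of code of your own. Each camera call takes 0.05 s, during which the arm holds its last target. There are 200 camera calls.

### The job

Push the blue target carrier along the grey bed of the scoring machine and in under the low white bridge, keeping it flat and moving it gently, until it is centred there: square with the bed, its two ends at the green lines, sticking out equally on both sides. Only push it with the fingers: do not lift or tip it. Leave the pellet tin, the prize cup and the gift box where they stand, and finish with the hand clear of everything.

Things in the scene. Friction and masses are not known exactly. Their poses are not given: they have to be found in the camera images.
- machine: Scoring machine, fixed on the table: a flat grey bed 190 (its x) x 540 (its y) x 15 mm thick with a white bridge across the middle (see window). Origin: centre of the bed's underside, at table height; z up. The carrier travels along the machine's y axis. Thin green lines painted on the bed at y = -75 and +75 mm mark where the carrier's ends belong. No stop, no side rails.
- window (a point): Middle of the tunnel under the bridge, on the bed's top face (15 mm above the table), axes as the machine's; the carrier's origin belongs here. Bridge: y -32 to +32, x -77 to +77 mm; underside 17 mm, top 51 mm above the bed. Its two legs (x -77 to -53 and +53 to +77) leave a tunnel 106 mm wide, open at both ends.
- carrier: Loose blue rigid plate 90 (its x) x 150 (its y) x 12 mm, 0.15-0.31 kg, white paper target with black rings on top. Origin: centre of its underside; z up. Starts flat on the bed outside the bridge, on its -y or +y side: centre 150-180 mm from the window, up to 15 mm off to the side, turned up to 15 degrees from the machine's y. Slides with friction, stays where left; either end may lead.
- tin: Loose brass pellet tin with red lid, 60 mm diameter, 20 mm high, standing on the bed on the other side of the bridge from the carrier, about 165 mm from the window. Origin: centre of its underside. Leave alone.
- cup: Loose brass prize cup on a dark wooden foot 56 x 56 mm, 76 mm high, on the table just beyond the machine as seen from the robot. Origin: centre of its underside. Leave alone.
- gift: Loose red gift box with yellow ribbon, 62 x 62 x 45 mm, on the table just beyond the machine, beside the cup (either may be the left one). Origin: centre of its underside. Leave alone.

How it is judged (in metres and radians):
At the end, for the whole second after the job is handed in: The carrier lies flat and at rest on the bed under the bridge, its centre within 10 mm of the window along the machine's y and within 12 mm along its x, its long axis within 0.12 rad of the machine's y; tin, cup and gift box are within 15 mm of where they started (y of carrier in the frame of window between -0.01 and 0.01 m and x of carrier in the frame of window between -0.012 and 0.012 m and z of carrier in the frame of window between -0.003 and 0.003 m and angle between the y axis of carrier and the y axis of window, either way round below 0.12 rad and angle between carrier's own z axis and vertical below 0.05 rad and linear speed of carrier below 0.01 m/s and distance of each of tin, cup, gift from where it was at the start of the episode below 0.015 m); the robot touches nothing.
It fails at once if the carrier was lifted (more than 10 mm above the bed) (z of carrier in the frame of window above 0.01 m).
It fails at once if the carrier was tipped (more than 0.12 rad) (angle between carrier's own z axis and vertical above 0.12 rad).
It fails at once if the carrier was flicked or knocked along (faster than 0.5 m/s) (linear speed of carrier above 0.5 m/s).
It fails at once if the tin, cup or gift box was moved more than 15 mm or tipped (distance of any of tin, cup, gift from where it was at the start of the episode above 0.015 m or angle between any of tin, cup, gift's own z axis and vertical above 0.2 rad).
It also fails if it takes over 56 s, if anything falls off the work surface, if the arm or the gripper's body presses on something with over 40 N, if the wrist force passes 120 N, or if a joint passes its speed limit or range.

## Working session

There is one attempt and no reset: what is moved stays moved. The work goes in short steps, Python scripts to look and compute and a shell command to move; the robot and the scene stay as the last step left them, time stands still between calls to the robot, and variables do not carry over. Pictures are saved under pics/ and viewed, at most 10 in all, crops included, and the job is handed in when it is done.

```bash
mkdir -p pics
python3 - <<'E'
from bench import arm
import cv2,numpy as np
for n in("scene","top"):
    im=arm.get_image(n); cv2.imwrite(f"pics/{n}0.png",cv2.cvtColor(im,cv2.COLOR_RGB2BGR)); p=arm.camera_params(n); print(n,p)
a=cv2.imread("pics/scene0.png");b=cv2.imread("pics/top0.png");cv2.imwrite("pics/both.png",cv2.resize(np.vstack([a,b]),None,fx=.78,fy=.78))
s=arm.read_state();print(s)
E
```

```text
scene {'K': array([[490.17487228,   0.        , 255.03771929],
       [  0.        , 490.17487228, 196.18474263],
       [  0.        ,   0.        ,   1.        ]]), 'position': array([1401.0869767 ,   75.85059316,  655.63128126]), 'orientation': array([ 0.60412574,  0.6693711 , -0.3189388 , -0.29198024])}
top {'K': array([[369.07631224,   0.        , 254.02205104],
       [  0.        , 369.07631224, 179.84332147],
       [  0.        ,   0.        ,   1.        ]]), 'position': array([ 5.37656531e+02, -6.63808142e-01,  7.20394458e+02]), 'orientation': array([ 0.70891606, -0.69866323,  0.05892291, -0.07639242])}
{'clock': 0.1, 'joints': array([-1.08041588e+00,  3.85467598e-01,  6.77875534e-03, -3.98309610e-04,
       -1.19400556e+00, -2.58584982e-01]), 'joint_vel': array([-5.51692666e-04, -1.83979885e-03,  1.87295643e-03,  2.83894979e-04,
        1.41221337e-03,  4.90095935e-05]), 'joint_efforts': array([-3.85147960e-04, -3.93318343e+01,  1.88930690e+01,  4.19791684e+00,
       -2.57619584e-03,  3.83301327e-06]), 'position': array([ 143.43919627, -607.7169396 ,  192.95013621]), 'ee_rot': array([-1.15565430e-01,  9.93299399e-01,  9.50978583e-04, -1.74863607e-04]), 'contact_force': array([0.309357  , 0.43850526, 0.44489394]), 'wrist_torque': array([ 0.00601394, -0.00434286, -0.02486049]), 'grasp_force': 0.0, 'gripper_width': 85.22529845046436}
```

View pics/top0.png

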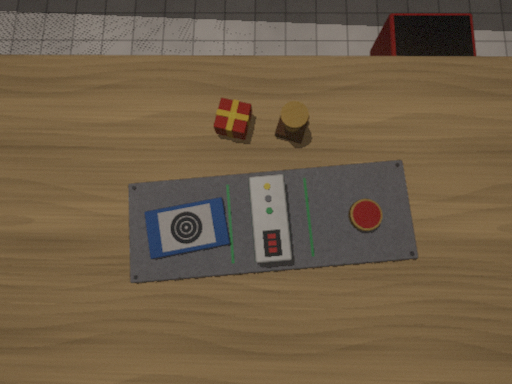

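View pics/scene0.png

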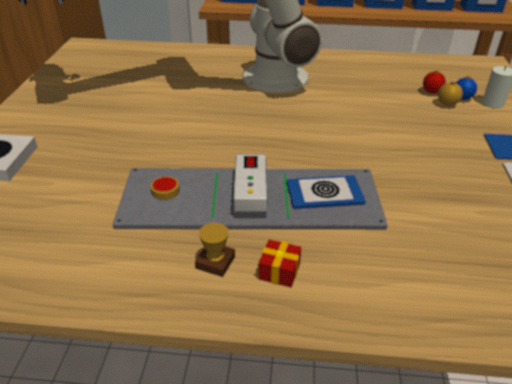

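The top view shows the carrier at about (187,228), left of the bridge at (270,218). The green lines are at x≈231 and 308 and the tin is at (367,214). The gift is at (233,118) and the cup at (294,120), both beyond the bed.

```bash
cat > h.py <<'E'
from bench import arm
import cv2,numpy as np
from scipy.spatial.transform import Rotation as R
def ray(p,uv,z):
    uv=np.atleast_2d(np.asarray(uv,float)); K=p["K"]
    d=np.c_[(uv[:,0]-K[0,2])/K[0,0],(uv[:,1]-K[1,2])/K[1,1],np.ones(len(uv))]
    d=R.from_quat(p["orientation"]).apply(d); o=p["position"]
    return (o+d*((z-o[2])/d[:,2])[:,None])[:,:2]
def masks(im):
    h=cv2.cvtColor(im,cv2.COLOR_RGB2HSV)
    return cv2.inRange(h,(105,120,50),(125,255,255)),cv2.inRange(h,(55,120,50),(85,255,255))
def comps(m,mn):
    n,l,s,c=cv2.connectedComponentsWithStats(m); return [(l==i).astype(np.uint8) for i in range(1,n) if s[i,4]>mn]
def rect(pts):
    (c,(w,h),a)=cv2.minAreaRect(pts.astype(np.float32)); b=cv2.boxPoints((c,(w,h),a))
    e=b[1]-b[0] if np.linalg.norm(b[1]-b[0])>np.linalg.norm(b[2]-b[1]) else b[2]-b[1]
    e=e*np.sign(e[1]); return np.array(c),(w,h),np.arctan2(-e[0],e[1]) # yaw of long axis from world +y
E
python3 - <<'E'
from h import *
for n in("scene","top"):
    im=cv2.cvtColor(cv2.imread(f"pics/{n}0.png"),cv2.COLOR_BGR2RGB);p=arm.camera_params(n);bl,gr=masks(im)
    for c in comps(bl,300):
        q=np.argwhere(c)[:,::-1]
        r=rect(ray(p,q,27))
        if abs(r[0][1])<400: print(n,"carrier",r)
    for c in comps(gr,40):
        r=rect(ray(p,np.argwhere(c)[:,::-1],15)); print(n,"green",r)
    h=cv2.cvtColor(im,cv2.COLOR_RGB2HSV)
    m=cv2.inRange(h,(0,0,40),(180,75,130)); m=cv2.morphologyEx(m,cv2.MORPH_CLOSE,np.ones((5,5)))
    for c in comps(m,3000):
        r=rect(ray(p,np.argwhere(c)[:,::-1],15)); print(n,"bed",r)
E
```

```text
scene carrier (array([588.69317627, 143.82249451]), (96.73033142089844, 149.41993713378906), np.float32(0.20580779))
scene green (array([608.13146973, -85.59657288]), (141.20794677734375, 3.7890167236328125), np.float32(-1.4716967))
scene green (array([592.08728027,  64.37112427]), (141.3822479248047, 5.941456317901611), np.float32(-1.4705985))
scene bed (array([-419.44744873, -514.2052002 ]), (476.7913513183594, 445.552001953125), np.float32(-1.393244))
scene bed (array([-249.17958069,  120.06274414]), (813.0914916992188, 806.5619506835938), np.float32(-0.4327354))
scene bed (array([606.35229492, -10.38250732]), (199.30010986328125, 535.7655639648438), np.float32(0.1057642))
scene bed (array([1022.75976562,  -20.88864136]), (81.96942901611328, 675.9490356445312), np.float32(0.0011259852))
top carrier (array([579.88378906, 142.82443237]), (88.0793228149414, 147.9736785888672), np.float32(0.20079799))
top bed (array([1003.65759277,   31.4317627 ]), (1099.8162841796875, 129.6384735107422), np.float32(-0.00066417345))
top bed (array([597.55810547, -11.64294434]), (189.7548828125, 537.999267578125), np.float32(0.10125705))
```

```bash
python3 -m handwheel '[{"x":0.09,"y":0.18,"az":0.038},{"x":0.09,"y":0.18,"az":0.038},{"x":0.09,"y":0.18,"az":0.038},{"x":0.09,"y":0.18,"az":0.038},{"x":0.09,"y":0.18,"az":0.038},{"x":0.09,"y":0.18,"az":0.038},{"x":0.09,"y":0.18,"az":0.038},{"x":0.09,"y":0.18,"az":0.038}]' 0.06
python3 -m handwheel '[{"x":0.09,"y":0.18,"az":0.038},{"x":0.09,"y":0.18,"az":0.038},{"x":0.09,"y":0.18,"az":0.038},{"x":0.09,"y":0.18,"az":0.038},{"x":0.09,"y":0.18,"az":0.038},{"x":0.09,"y":0.18,"az":0.038},{"x":0.09,"y":0.18,"az":0.038},{"x":0.09,"y":0.18,"az":0.038}]'
python3 -m handwheel '[{"x":0.09,"y":0.18,"az":0.038},{"x":0.09,"y":0.18,"az":0.038},{"x":0.09,"y":0.18,"az":0.038},{"x":0.09,"y":0.18,"az":0.038},{"x":0.09,"y":0.18,"az":0.038},{"x":0.09,"y":0.18,"az":0.038},{"x":0.09,"y":0.15,"az":0.038},{"x":0.08,"y":0.15,"az":0.04}]'
cat >> h.py <<'E'
O=np.array([598,-11.5]);Y=0.101
def mach(xy):
    d=np.asarray(xy)[:2]-O; return np.array([d[0]*np.cos(Y)+d[1]*np.sin(Y),-d[0]*np.sin(Y)+d[1]*np.cos(Y)])
def where():
    s=arm.read_state(); y=R.from_quat(s["ee_rot"]).as_matrix()[:,1]; a=np.arctan2(y[1],y[0])
    print("t",s["clock"],"tcp",s["position"].round(1),"mach",mach(s["position"]).round(1),"tool-y vs mach x",round((a-Y+1.57)%np.pi-1.57,4),"w",round(s["gripper_width"],1),"F",s["contact_force"].round(1))
E
python3 -c "
from h import *
where()
cv2.imwrite('pics/w1.png',arm.get_image('wrist')[:,:,::-1])"
```

```text
t 0.1 tcp [ 143.4 -607.7  193. ] mach [-512.4 -547.3] tool-y vs mach x -1.4401 w 85.2 F [0.3 0.4 0.4]invalid input at $[0]: expected keys x, y, z, ax, ay, az
invalid input at $[0]: expected keys x, y, z, ax, ay, az
invalid input at $[0]: expected keys x, y, z, ax, ay, az
```

View pics/w1.png

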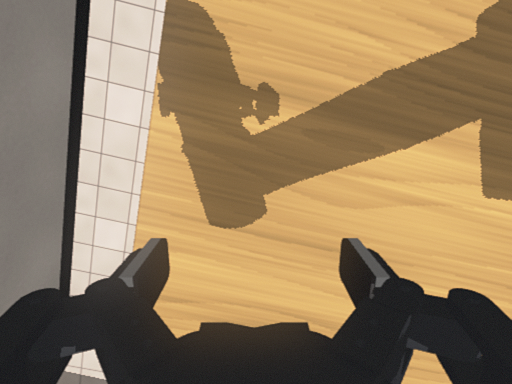

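The calls were refused because every row needs all six keys. The wrist picture shows only table and shadow, with the fingers at about (150,260) and (360,260). I'll resend the moves with full rows.

```bash
python3 -m handwheel '[{"x":0.09,"y":0.18,"z":0,"ax":0,"ay":0,"az":0.038},{"x":0.09,"y":0.18,"z":0,"ax":0,"ay":0,"az":0.038},{"x":0.09,"y":0.18,"z":0,"ax":0,"ay":0,"az":0.038},{"x":0.09,"y":0.18,"z":0,"ax":0,"ay":0,"az":0.038},{"x":0.09,"y":0.18,"z":0,"ax":0,"ay":0,"az":0.038},{"x":0.09,"y":0.18,"z":0,"ax":0,"ay":0,"az":0.038},{"x":0.09,"y":0.18,"z":0,"ax":0,"ay":0,"az":0.038},{"x":0.09,"y":0.18,"z":0,"ax":0,"ay":0,"az":0.038}]' 0.06
python3 -m handwheel '[{"x":0.09,"y":0.18,"z":0,"ax":0,"ay":0,"az":0.038},{"x":0.09,"y":0.18,"z":0,"ax":0,"ay":0,"az":0.038},{"x":0.09,"y":0.18,"z":0,"ax":0,"ay":0,"az":0.038},{"x":0.09,"y":0.18,"z":0,"ax":0,"ay":0,"az":0.038},{"x":0.09,"y":0.18,"z":0,"ax":0,"ay":0,"az":0.038},{"x":0.09,"y":0.18,"z":0,"ax":0,"ay":0,"az":0.038},{"x":0.09,"y":0.18,"z":0,"ax":0,"ay":0,"az":0.038},{"x":0.09,"y":0.18,"z":0,"ax":0,"ay":0,"az":0.038}]'
python3 -m handwheel '[{"x":0.09,"y":0.18,"z":0,"ax":0,"ay":0,"az":0.038},{"x":0.09,"y":0.18,"z":0,"ax":0,"ay":0,"az":0.038},{"x":0.09,"y":0.18,"z":0,"ax":0,"ay":0,"az":0.038},{"x":0.09,"y":0.18,"z":0,"ax":0,"ay":0,"az":0.038},{"x":0.09,"y":0.18,"z":0,"ax":0,"ay":0,"az":0.038},{"x":0.09,"y":0.18,"z":0,"ax":0,"ay":0,"az":0.038},{"x":0.09,"y":0.15,"z":0,"ax":0,"ay":0,"az":0.038},{"x":0.08,"y":0.15,"z":0,"ax":0,"ay":0,"az":0.04}]'
python3 -c "
from h import *
where()
cv2.imwrite('pics/w2.png',arm.get_image('wrist')[:,:,::-1])"
```

```text
clock: 0.95
position: [287.9, -318.7, 193.8]
ee_rot: [-0.348, 0.937, 0.0, 0.0]
contact_force: [1.0, -0.2, 0.2]
gripper_width: 45.4
grasp_force: 0.0
clock: 1.75
position: [431.8, -30.6, 194.0]
ee_rot: [-0.56, 0.828, 0.0, 0.0]
contact_force: [0.4, -0.3, -0.6]
gripper_width: 45.4
grasp_force: 0.0
clock: 2.55
position: [574.0, 245.1, 193.3]
ee_rot: [0.741, -0.671, -0.0, 0.0]
contact_force: [0.4, -0.9, 0.2]
gripper_width: 45.4
grasp_force: 0.0
t 2.55 tcp [574.  245.1 193.3] mach [  2.  257.7] tool-y vs mach x -0.0014 w 45.4 F [ 0.4 -0.9  0.2]
```

View pics/w2.png

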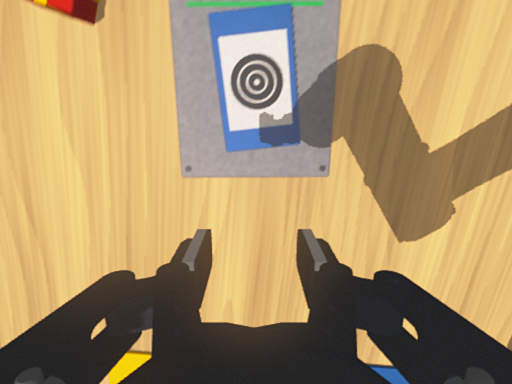

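The wrist view shows the carrier at about (255,80) on the bed end, whose screws are at (188,169) and (322,168). The green line is at row 3, and the fingers are square with the bed.

```bash
cat >> h.py <<'E'
def look():
    p=arm.camera_params("wrist"); im=arm.get_image("wrist"); h=cv2.cvtColor(im,cv2.COLOR_RGB2HSV)
    hull=lambda m:cv2.convexHull(np.argwhere(m)[:,::-1].astype(np.float32))[:,0]
    m=cv2.inRange(h,(105,110,25),(125,255,255)); m[300:]=0
    c=max(comps(m,100),key=lambda c:c.sum()); r=rect(ray(p,hull(c),27)); print("carrier mach",mach(r[0]).round(1),r[1],"rel yaw",round(float(r[2])-Y,4))
    g=cv2.inRange(h,(55,110,30),(85,255,255))
    for c in comps(g,40):
        q=ray(p,np.argwhere(c)[:,::-1],15); r=rect(q); print("green mach",mach(r[0]).round(1),r[1],"angle",r[2]+1.5708-Y)
    return im,p
E
python3 -c "
from h import *
im,p=look(); print(p['position']); print('screws',[mach(x) for x in ray(p,[(188,169),(322,168)],15)],'bed corners',[mach(x) for x in ray(p,[(183,177),(328,176)],15)])"
```

```text
carrier mach [ -3.8 154.7] (88.47022247314453, 148.30397033691406) rel yaw 0.1022
[582.21371757 179.67165302 372.97447989]
screws [array([ 87.33998388, 262.50935787]), array([-82.3250853 , 260.69096233])] bed corners [array([ 94.34527991, 272.90978297]), array([-90.66992192, 271.01626306])]
```

```bash
python3 -m handwheel '[{"x":0,"y":0.01,"z":-0.12,"ax":0,"ay":0,"az":0},{"x":0,"y":0.01,"z":-0.12,"ax":0,"ay":0,"az":0},{"x":0,"y":0,"z":-0.12,"ax":0,"ay":0,"az":0},{"x":0,"y":0,"z":-0.12,"ax":0,"ay":0,"az":0},{"x":0,"y":0,"z":-0.12,"ax":0,"ay":0,"az":0},{"x":0,"y":0,"z":-0.12,"ax":0,"ay":0,"az":0},{"x":0,"y":0,"z":-0.1,"ax":0,"ay":0,"az":0},{"x":0,"y":0,"z":-0.05,"ax":0,"ay":0,"az":0}]'
python3 -c "
from h import *
where();im,p=look()
cv2.imwrite('pics/w3.png',im[:,:,::-1])
s=arm.get_image('scene')[150:230,270:400];cv2.imwrite('pics/s3.png',cv2.resize(s[:,:,::-1],None,fx=5,fy=5,interpolation=2))"
```

```text
clock: 3.45
position: [572.1, 246.3, 17.8]
ee_rot: [0.74, -0.673, -0.001, 0.002]
contact_force: [-0.3, -0.4, -0.5]
gripper_width: 44.8
grasp_force: 0.0
t 3.45 tcp [572.1 246.3  17.8] mach [2.000e-01 2.591e+02] tool-y vs mach x -0.0055 w 44.8 F [-0.3 -0.4 -0.5]
carrier mach [ -5.7 178.8] (88.18860626220703, 100.46958923339844) rel yaw 0.1033
```

View pics/w3.png

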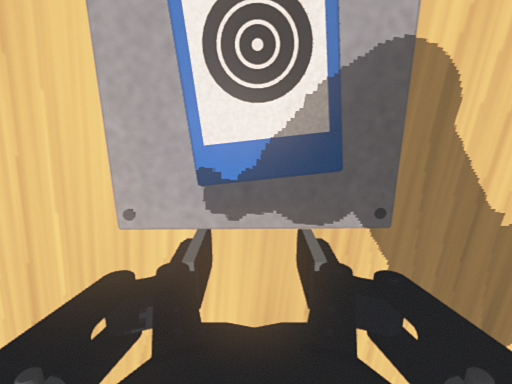

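View pics/s3.png

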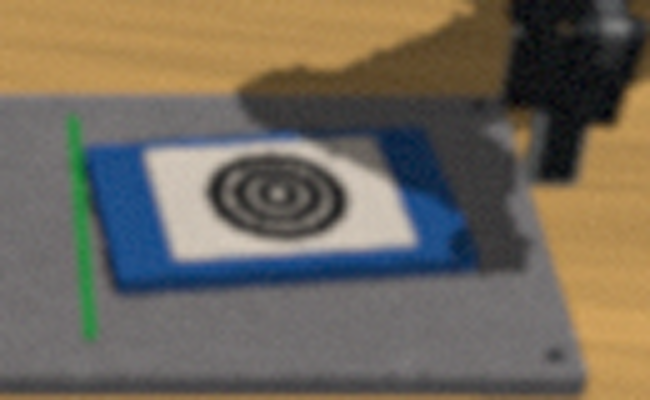

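The wrist view shows the carrier's near end between (198,185) and (342,170), and fingertips at (200,230) and (310,230), near the bed edge at row 228. In the scene crop the visible fingertip is at (555,180), just off the bed end. I'll check its position by casting rays.

```bash
python3 -c "
from h import *
p=arm.camera_params('wrist')
for z in (18,25,40): print(z,[mach(x).round(1) for x in ray(p,[(210,230),(298,230),(188,265)],z)])
p=arm.camera_params('scene')
for z in (18,23,28): print(z,[mach(x).round(1) for x in ray(p,[(270+535/5,150+180/5),(270+577/5,150+182/5)],z)])
print('edge',mach(ray(p,[(270+535/5,150+180/5)],15)[0]),mach(ray(p,[(270+584/5,150+382/5)],15)[0]))"
```

```text
18 [array([ 29.2, 267.3]), array([-30.6, 267.7]), array([ 46. , 293.7])]
25 [array([ 28.1, 264.3]), array([-29.4, 264.7]), array([ 44.2, 289.7])]
40 [array([ 25.6, 257.9]), array([-26.9, 258.2]), array([ 40.3, 281.1])]
18 [array([-22.6, 271.3]), array([-21.3, 289. ])]
23 [array([-16.1, 269.2]), array([-14.8, 286.7])]
28 [array([ -9.6, 267.1]), array([ -8.3, 284.5])]
edge [-26.53959244 272.50350737] [102.211356   266.39441378]
```

```bash
python3 -c "
from h import *
def ln(n,uv):
    p=arm.camera_params(n);a=ray(p,[uv],0)[0];return p['position'],np.r_[a,0]-p['position']
for w in [(197,231),(210,230)]:
    (a,u),(b,v)=ln('wrist',w),ln('scene',(377,186.2))
    t=np.linalg.lstsq(np.c_[u,-v],b-a,rcond=None)[0]; P,Q=a+t[0]*u,b+t[1]*v
    print(w,P.round(1),Q.round(1),mach(P),mach(Q))
im=arm.get_image('scene')[165:215,340:405];wi=arm.get_image('wrist')[190:310,150:350]
im=cv2.resize(im,None,fx=8,fy=8,interpolation=cv2.INTER_CUBIC);wi=cv2.resize(wi,(667,400),interpolation=cv2.INTER_CUBIC);im=im[:400]
im=cv2.resize(im,(520,400)); im=np.hstack([im[:,130:], wi[:,:400]])
im=np.clip(im.astype(float)*1.8,0,255).astype(np.uint8);cv2.imwrite('pics/s4.png',im[:,:,::-1])"
```

```text
(197, 231) [602.4 241.6  56.5] [602.1 244.8  57.8] [ 29.93513215 251.40282487] [ 29.90651002 254.5505281 ]
(210, 230) [596.1 242.6  51.6] [595.7 246.1  53.1] [ 23.7513584  252.96535228] [ 23.72695291 256.52554416]
```

View pics/s4.png

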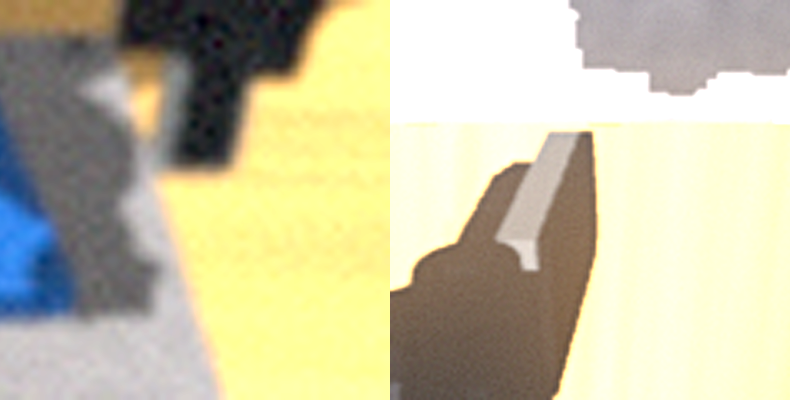

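The two views triangulate the fingertips to z≈53 mm, well above the reported TCP height of 17.8. I'll lower in small steps, checking force and picture.

```bash
python3 -m handwheel '[{"x":0,"y":0,"z":-0.01,"ax":0,"ay":0,"az":0},{"x":0,"y":0,"z":-0.01,"ax":0,"ay":0,"az":0},{"x":0,"y":0,"z":-0.01,"ax":0,"ay":0,"az":0},{"x":0,"y":0,"z":-0.01,"ax":0,"ay":0,"az":0},{"x":0,"y":0,"z":0,"ax":0,"ay":0,"az":0},{"x":0,"y":0,"z":0,"ax":0,"ay":0,"az":0},{"x":0,"y":0,"z":0,"ax":0,"ay":0,"az":0},{"x":0,"y":0,"z":0,"ax":0,"ay":0,"az":0}]'
python3 -c "
from h import *
where(); print(arm.camera_params('wrist')['position'])
im=arm.get_image('scene')[165:215,340:405];im=cv2.resize(im,None,fx=8,fy=8,interpolation=cv2.INTER_CUBIC)
cv2.imwrite('pics/s5.png',im[:,:,::-1])"
```

```text
clock: 4.45
position: [573.7, 247.8, 12.0]
ee_rot: [0.74, -0.672, 0.0, -0.0]
contact_force: [-0.6, 0.0, -0.1]
gripper_width: 45.5
grasp_force: 0.0
t 4.45 tcp [573.7 247.8  12. ] mach [  1.9 260.4] tool-y vs mach x -0.0042 w 45.5 F [-0.6  0.  -0.1]
[579.18780332 178.41625523 192.50076962]
```

View pics/s5.png

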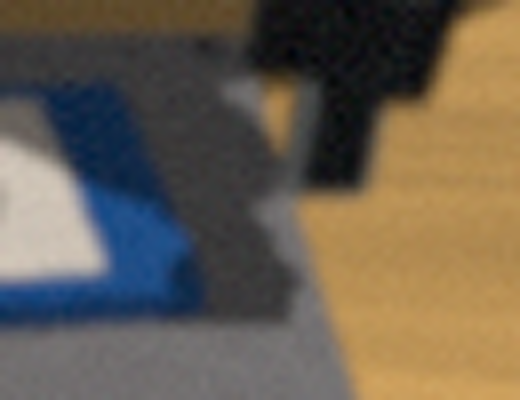

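```bash
python3 -m handwheel '[{"x":0,"y":0,"z":-0.02,"ax":0,"ay":0,"az":0},{"x":0,"y":0,"z":-0.02,"ax":0,"ay":0,"az":0},{"x":0,"y":0,"z":-0.02,"ax":0,"ay":0,"az":0},{"x":0,"y":0,"z":-0.02,"ax":0,"ay":0,"az":0},{"x":0,"y":0,"z":-0.02,"ax":0,"ay":0,"az":0},{"x":0,"y":0,"z":0,"ax":0,"ay":0,"az":0},{"x":0,"y":0,"z":0,"ax":0,"ay":0,"az":0},{"x":0,"y":0,"z":0,"ax":0,"ay":0,"az":0}]'
cat >> h.py <<'E'
def tip(): # lowest dark (finger) pixels in scene, cast to the z where lateral = +30
    im=arm.get_image('scene'); p=arm.camera_params('scene'); h=im.max(2)
    m=(h[:,370:400]<48).astype(np.uint8); m=max(comps(cv2.morphologyEx(m,cv2.MORPH_OPEN,np.ones((3,3))),20),key=lambda c:c.sum())
    r=np.argwhere(m); b=r[:,0].max(); c=r[r[:,0]==b][:,1]+370; uv=(c.mean(),b+.5)
    for z in range(5,70): 
        q=mach(ray(p,[uv],z)[0])
        if q[0]>34: break
    print("tip px",uv,"z",z,"mach",q.round(1))
    return im
E
python3 -c "
from h import *
where(); im=tip()
im=cv2.resize(im[165:215,340:405],None,fx=8,fy=8,interpolation=cv2.INTER_CUBIC);cv2.imwrite('pics/s6.png',im[:,:,::-1])"
```

```text
clock: 5.3
position: [573.8, 247.9, -7.9]
ee_rot: [0.74, -0.672, 0.0, -0.0]
contact_force: [-0.4, 0.3, -0.6]
gripper_width: 45.3
grasp_force: 0.0
t 5.3 tcp [573.8 247.9  -7.9] mach [  2.  260.5] tool-y vs mach x -0.0042 w 45.3 F [-0.4  0.3 -0.6]
tip px (np.float64(379.5), np.float64(195.5)) z 38 mach [ 34.9 261.8]
```

View pics/s6.png

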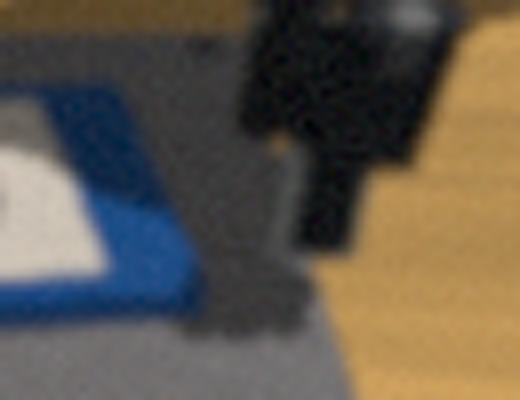

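The finger bottom is at crop (320,250), about 35 mm high with no contact, so the reported TCP height does sit well below the true tips. I'll keep lowering gently.

```bash
python3 -m handwheel '[{"x":0,"y":0,"z":-0.01,"ax":0,"ay":0,"az":0},{"x":0,"y":0,"z":-0.01,"ax":0,"ay":0,"az":0},{"x":0,"y":0,"z":-0.01,"ax":0,"ay":0,"az":0},{"x":0,"y":0,"z":-0.01,"ax":0,"ay":0,"az":0},{"x":0,"y":0,"z":-0.01,"ax":0,"ay":0,"az":0},{"x":0,"y":0,"z":0,"ax":0,"ay":0,"az":0},{"x":0,"y":0,"z":0,"ax":0,"ay":0,"az":0},{"x":0,"y":0,"z":0,"ax":0,"ay":0,"az":0}]'
python3 -c "
from h import *
where(); tip()"
```

```text
clock: 6.15
position: [573.7, 247.8, -18.0]
ee_rot: [0.74, -0.672, 0.0, -0.0]
contact_force: [0.2, -0.1, 0.7]
gripper_width: 45.3
grasp_force: 0.0
t 6.15 tcp [573.7 247.8 -18. ] mach [  1.9 260.4] tool-y vs mach x -0.0043 w 45.3 F [ 0.2 -0.1  0.7]
tip px (np.float64(378.5), np.float64(199.5)) z 27 mach [ 34.2 261.7]
```

```bash
python3 -m handwheel '[{"x":0,"y":0,"z":-0.01,"ax":0,"ay":0,"az":0},{"x":0,"y":0,"z":-0.01,"ax":0,"ay":0,"az":0},{"x":0,"y":0,"z":-0.005,"ax":0,"ay":0,"az":0},{"x":0,"y":0,"z":0,"ax":0,"ay":0,"az":0},{"x":0,"y":0,"z":0,"ax":0,"ay":0,"az":0},{"x":0,"y":0,"z":0,"ax":0,"ay":0,"az":0},{"x":0,"y":0,"z":0,"ax":0,"ay":0,"az":0},{"x":0,"y":0,"z":0,"ax":0,"ay":0,"az":0}]'
python3 -c "
from h import *
where(); im=tip();w,_=look()
im=np.vstack([cv2.resize(im[165:215,340:405],(512,394),interpolation=cv2.INTER_CUBIC)[100:300],w]);cv2.imwrite('pics/s7.png',im[:,:,::-1])"
```

```text
clock: 7.0
position: [573.6, 247.8, -23.0]
ee_rot: [0.74, -0.672, 0.0, -0.0]
contact_force: [-0.6, -0.3, -0.2]
gripper_width: 45.3
grasp_force: 0.0
t 7.0 tcp [573.6 247.8 -23. ] mach [  1.9 260.4] tool-y vs mach x -0.0042 w 45.3 F [-0.6 -0.3 -0.2]
tip px (np.float64(378.0), np.float64(201.5)) z 22 mach [ 34.5 261.5]
carrier mach [ -6.5 186.3] (88.67716979980469, 85.78488159179688) rel yaw -1.4698
```

View pics/s7.png

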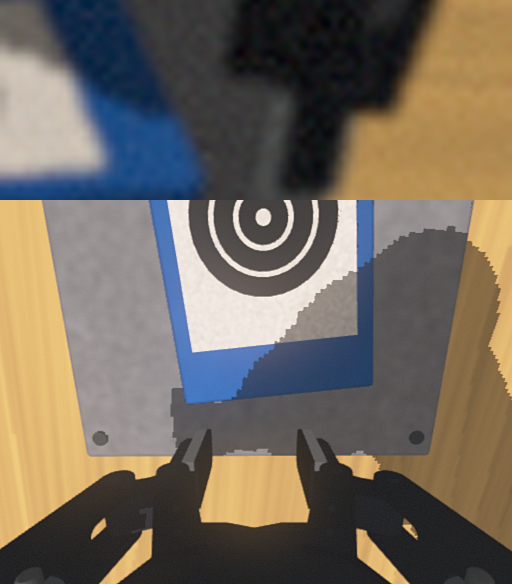

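The tips are about 20–22 mm high at crop row ~190, square with the bed, and the carrier's near edge (wrist rows ~385–405) is ahead of them. I'll start pushing at about 50 mm/s.

```bash
python3 -m handwheel '[{"x":0.0026,"y":-0.025,"z":-0.005,"ax":0,"ay":0,"az":0},{"x":0.0026,"y":-0.025,"z":-0.002,"ax":0,"ay":0,"az":0},{"x":0.0026,"y":-0.025,"z":0,"ax":0,"ay":0,"az":0},{"x":0.0026,"y":-0.025,"z":0,"ax":0,"ay":0,"az":0},{"x":0.0026,"y":-0.025,"z":0,"ax":0,"ay":0,"az":0},{"x":0.0026,"y":-0.025,"z":0,"ax":0,"ay":0,"az":0},{"x":0.0026,"y":-0.025,"z":0,"ax":0,"ay":0,"az":0},{"x":0.0026,"y":-0.025,"z":0,"ax":0,"ay":0,"az":0}]'
python3 -m handwheel '[{"x":0.0026,"y":-0.025,"z":0,"ax":0,"ay":0,"az":0},{"x":0.0026,"y":-0.025,"z":0,"ax":0,"ay":0,"az":0},{"x":0.0026,"y":-0.025,"z":0,"ax":0,"ay":0,"az":0},{"x":0.0026,"y":-0.025,"z":0,"ax":0,"ay":0,"az":0},{"x":0.0026,"y":-0.025,"z":0,"ax":0,"ay":0,"az":0},{"x":0.0026,"y":-0.025,"z":0,"ax":0,"ay":0,"az":0},{"x":0,"y":0,"z":0,"ax":0,"ay":0,"az":0},{"x":0,"y":0,"z":0,"ax":0,"ay":0,"az":0}]'
cat >> h.py <<'E'
def target(): # centre of the ring target (dark rings) and carrier corners from scene
    im=arm.get_image('scene');p=arm.camera_params('scene');bl,_=masks(im)
    bl[:150]=0; bl[240:]=0; bl[:,:200]=0; bl[:,400:]=0
    h=cv2.cvtColor(im,cv2.COLOR_RGB2HSV); b=cv2.inRange(h,(105,100,30),(125,255,255)); b[:150]=0;b[240:]=0;b[:,:100]=0;b[:,400:]=0
    for c in comps(b,30):
        r=rect(ray(p,np.argwhere(c)[:,::-1],27)); print("scene blue",mach(r[0]).round(1),r[1],round(float(r[2])-Y,4))
    return im
E
python3 -c "
from h import *
where(); look(); im=target();w=arm.get_image('wrist')
im=np.vstack([im[150:250],w]);cv2.imwrite('pics/s8.png',im[:,:,::-1])"
```

```text
clock: 7.9
position: [577.9, 207.3, -24.5]
ee_rot: [0.74, -0.672, 0.0, -0.0]
contact_force: [1.0, 1.8, -0.2]
gripper_width: 45.3
grasp_force: 0.6
clock: 8.7
position: [582.4, 179.1, -24.0]
ee_rot: [0.74, -0.672, 0.0, -0.002]
contact_force: [1.2, 5.4, -0.5]
gripper_width: 45.2
grasp_force: 2.4
t 8.7 tcp [582.4 179.1 -24. ] mach [  3.7 191.2] tool-y vs mach x -0.0045 w 45.2 F [ 1.2  5.4 -0.5]
carrier mach [-10.2 128.8] (88.8375015258789, 99.5905532836914) rel yaw -0.0147
green mach [55.1 75.2] (37.06235885620117, 1.2636184692382812e-05) angle -0.0056043193
scene blue [1.000e-01 1.091e+02] (98.47699737548828, 146.68470764160156) 0.0054
```

View pics/s8.png

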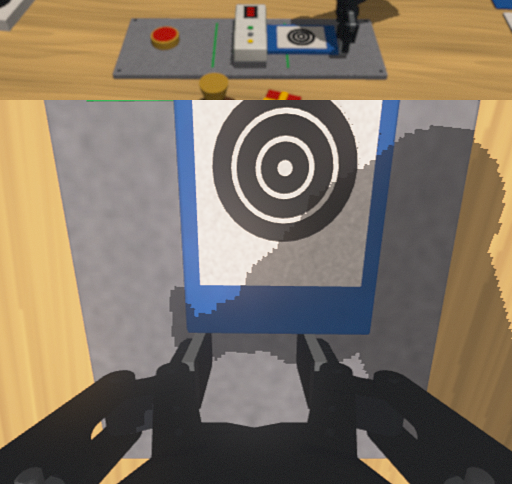

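Now the carrier is square but looks about 8 mm off towards -x: its near edge spans columns 188–371 against bed edges at about 88 and 437. The tunnel only allows ±8, so I'll back off, look from higher, and correct it sideways.

```bash
python3 -m handwheel '[{"x":-0.005,"y":0.05,"z":0,"ax":0,"ay":0,"az":0},{"x":-0.005,"y":0.05,"z":0.1,"ax":0,"ay":0,"az":0},{"x":0,"y":0,"z":0.2,"ax":0,"ay":0,"az":0},{"x":0,"y":0,"z":0.2,"ax":0,"ay":0,"az":0},{"x":0,"y":0,"z":0.2,"ax":0,"ay":0,"az":0},{"x":0,"y":0,"z":0.1,"ax":0,"ay":0,"az":0},{"x":0,"y":0,"z":0,"ax":0,"ay":0,"az":0},{"x":0,"y":0,"z":0,"ax":0,"ay":0,"az":0}]'
python3 -c "
from h import *
where(); im,p=look()
h=cv2.cvtColor(im,cv2.COLOR_RGB2HSV)
m=cv2.inRange(h,(8,70,60),(28,255,255)) # wood
for v in range(10,250,30):
    r=m[v]>0; xs=np.where(~r)[0]
    L=xs.min();Rr=xs.max(); q=ray(p,[(L,v),(Rr+1,v)],15); print(v,L,Rr,[mach(x).round(1) for x in q])
t=arm.get_image('top');pt=arm.camera_params('top');h=cv2.cvtColor(t,cv2.COLOR_RGB2HSV)
b=cv2.inRange(h,(105,110,40),(125,255,255));
for c in comps(b,300):
  r=rect(ray(pt,np.argwhere(c)[:,::-1],27));print('top',mach(r[0]),r[1],r[2]-Y)
"
```

```text
clock: 9.65
position: [578.1, 197.4, 135.2]
ee_rot: [0.74, -0.672, -0.0, 0.001]
contact_force: [0.8, 0.0, 0.5]
gripper_width: 45.2
grasp_force: 0.0
t 9.65 tcp [578.1 197.4 135.2] mach [  1.2 209.9] tool-y vs mach x -0.0045 w 45.2 F [0.8 0.  0.5]
carrier mach [-10.9 112.3] (88.55355072021484, 133.01573181152344) rel yaw -0.0104
green mach [53.9 72.8] (37.97861099243164, 4.2604804039001465) angle -0.0042495057
green mach [-67.1  72.9] (17.191192626953125, 3.4077060222625732) angle -0.004229717
10 55 356 [array([182.5,  49.4]), array([-96.2,  50.6])]
40 11 353 [array([228.9,  74.2]), array([-95.7,  75.6])]
70 159 351 [array([ 91.5, 101.2]), array([-96.1, 102. ])]
100 161 348 [array([ 92.1, 128.9]), array([-95.6, 129.8])]
130 164 346 [array([ 91.7, 158.2]), array([-96. , 159.1])]
160 167 343 [array([ 91.3, 189.2]), array([-95.4, 190.1])]
190 169 341 [array([ 92., 222.]), array([-95.9, 222.9])]
220 172 339 [array([ 91.6, 256.8]), array([-96.4, 257.8])]
top [ -9.7563433  106.62207354] (88.24136352539062, 146.67054748535156) -0.014166981
```

```bash
python3 -m handwheel '[{"x":-0.122,"y":-0.143,"z":0,"ax":0,"ay":0,"az":0},{"x":-0.122,"y":-0.143,"z":0,"ax":0,"ay":0,"az":0},{"x":-0.122,"y":-0.143,"z":0,"ax":0,"ay":0,"az":0},{"x":-0.122,"y":-0.143,"z":0,"ax":0,"ay":0,"az":0},{"x":0,"y":0,"z":-0.2,"ax":0,"ay":0,"az":0},{"x":0,"y":0,"z":-0.2,"ax":0,"ay":0,"az":0},{"x":0,"y":0,"z":-0.1,"ax":0,"ay":0,"az":0},{"x":0,"y":0,"z":0,"ax":0,"ay":0,"az":0}]'
python3 -c "
from h import *
where();cv2.imwrite('pics/w9.png',arm.get_image('wrist')[:,:,::-1])"
```

```text
clock: 10.55
position: [477.8, 81.5, 31.7]
ee_rot: [0.74, -0.672, -0.002, 0.005]
contact_force: [-0.3, -0.7, 0.4]
gripper_width: 45.4
grasp_force: 0.0
t 10.55 tcp [477.8  81.5  31.7] mach [-110.2  104.6] tool-y vs mach x -0.0051 w 45.4 F [-0.3 -0.7  0.4]
```

```bash
python3 -m handwheel '[{"x":0,"y":0,"z":-0.1,"ax":0,"ay":0,"az":0},{"x":0,"y":0,"z":-0.1,"ax":0,"ay":0,"az":0},{"x":0,"y":0,"z":-0.05,"ax":0,"ay":0,"az":0},{"x":0,"y":0,"z":-0.03,"ax":0,"ay":0,"az":0},{"x":0,"y":0,"z":-0.02,"ax":0,"ay":0,"az":0},{"x":0,"y":0,"z":0,"ax":0,"ay":0,"az":0},{"x":0,"y":0,"z":0,"ax":0,"ay":0,"az":0},{"x":0,"y":0,"z":0,"ax":0,"ay":0,"az":0}]'
python3 -m handwheel '[{"x":0.015,"y":0.0015,"z":0,"ax":0,"ay":0,"az":0},{"x":0.015,"y":0.0015,"z":0,"ax":0,"ay":0,"az":0},{"x":0.015,"y":0.0015,"z":0,"ax":0,"ay":0,"az":0},{"x":0.015,"y":0.0015,"z":0,"ax":0,"ay":0,"az":0},{"x":0.015,"y":0.0015,"z":0,"ax":0,"ay":0,"az":0},{"x":0.015,"y":0.0015,"z":0,"ax":0,"ay":0,"az":0},{"x":0.015,"y":0.0015,"z":0,"ax":0,"ay":0,"az":0},{"x":0,"y":0,"z":0,"ax":0,"ay":0,"az":0}]'
python3 -c "
from h import *
where()
t=arm.get_image('top');pt=arm.camera_params('top');h=cv2.cvtColor(t,cv2.COLOR_RGB2HSV)
b=cv2.inRange(h,(105,110,40),(125,255,255));
for c in comps(b,200):
  r=rect(ray(pt,np.argwhere(c)[:,::-1],27));print('top',mach(r[0]),r[1],r[2]-Y)
target()"
```

```text
clock: 11.4
position: [481.7, 83.5, -23.9]
ee_rot: [0.74, -0.672, 0.0, -0.001]
contact_force: [-0.2, 0.3, 0.3]
gripper_width: 45.4
grasp_force: 0.0
clock: 12.2
position: [499.4, 84.5, -24.5]
ee_rot: [0.74, -0.672, -0.001, 0.003]
contact_force: [-7.2, 1.2, 8.2]
gripper_width: 45.4
grasp_force: 4.8
t 12.2 tcp [499.4  84.5 -24.5] mach [-88.4 105.4] tool-y vs mach x -0.0049 w 45.4 F [-7.2  1.2  8.2]
top [ -7.34151801 105.91011865] (87.86427307128906, 146.54257202148438) -0.028124437
scene blue [  1.8 107.3] (98.53252410888672, 144.12606811523438) -0.0239
```

```bash
python3 -m handwheel '[{"x":0.01,"y":0.001,"z":0,"ax":0,"ay":0,"az":0},{"x":0.01,"y":0.001,"z":0,"ax":0,"ay":0,"az":0},{"x":0.01,"y":0.001,"z":0,"ax":0,"ay":0,"az":0},{"x":0.005,"y":0.0005,"z":0,"ax":0,"ay":0,"az":0},{"x":0,"y":0,"z":0,"ax":0,"ay":0,"az":0},{"x":0,"y":0,"z":0,"ax":0,"ay":0,"az":0},{"x":0,"y":0,"z":0,"ax":0,"ay":0,"az":0},{"x":0,"y":0,"z":0,"ax":0,"ay":0,"az":0}]'
cat >> h.py <<'E'
def top():
    t=arm.get_image('top');pt=arm.camera_params('top');h=cv2.cvtColor(t,cv2.COLOR_RGB2HSV)
    b=cv2.inRange(h,(105,110,40),(125,255,255));
    for c in comps(b,100):
        r=rect(ray(pt,np.argwhere(c)[:,::-1],27));print('top',mach(r[0]).round(1),r[1],round(r[2]-Y,4))
E
python3 -c "
from h import *
where();top();target()"
```

```text
clock: 13.1
position: [505.2, 84.5, -24.4]
ee_rot: [0.74, -0.672, -0.002, 0.004]
contact_force: [-8.5, 0.2, 9.9]
gripper_width: 45.4
grasp_force: 5.7
t 13.1 tcp [505.2  84.5 -24.4] mach [-82.6 104.9] tool-y vs mach x -0.0052 w 45.4 F [-8.5  0.2  9.9]
top [ -1.1 105.9] (88.06692504882812, 145.50848388671875) -0.0299
scene blue [  8.1 107. ] (96.73989868164062, 143.7291259765625) -0.0238
```

```bash
python3 -m handwheel '[{"x":-0.037,"y":-0.004,"z":0,"ax":0,"ay":0,"az":0},{"x":-0.038,"y":-0.004,"z":0,"ax":0,"ay":0,"az":0},{"x":0,"y":0,"z":0.2,"ax":0,"ay":0,"az":0},{"x":0,"y":0,"z":0.2,"ax":0,"ay":0,"az":0},{"x":0.107,"y":0.139,"z":0,"ax":0,"ay":0,"az":0},{"x":0.107,"y":0.139,"z":0,"ax":0,"ay":0,"az":0},{"x":0.107,"y":0.139,"z":0,"ax":0,"ay":0,"az":0},{"x":0.107,"y":0.139,"z":0,"ax":0,"ay":0,"az":0}]'
python3 -m handwheel '[{"x":0,"y":0,"z":0,"ax":0,"ay":0,"az":0.003},{"x":0,"y":0,"z":0,"ax":0,"ay":0,"az":0},{"x":0,"y":0,"z":0,"ax":0,"ay":0,"az":0},{"x":0,"y":0,"z":0,"ax":0,"ay":0,"az":0},{"x":0,"y":0,"z":0,"ax":0,"ay":0,"az":0},{"x":0,"y":0,"z":0,"ax":0,"ay":0,"az":0},{"x":0,"y":0,"z":0,"ax":0,"ay":0,"az":0},{"x":0,"y":0,"z":0,"ax":0,"ay":0,"az":0}]'
python3 -c "
from h import *
where();look();top()"
```

```text
clock: 14.0
position: [580.4, 196.8, 55.6]
ee_rot: [0.74, -0.672, 0.0, -0.0]
contact_force: [0.3, -0.1, 0.1]
gripper_width: 44.9
grasp_force: 0.0
clock: 14.8
position: [579.9, 195.6, 55.6]
ee_rot: [0.742, -0.67, 0.0, -0.0]
contact_force: [-0.4, 1.1, 0.2]
gripper_width: 44.8
grasp_force: 0.0
t 14.8 tcp [579.9 195.6  55.6] mach [  2.9 207.9] tool-y vs mach x 0.0002 w 44.8 F [-0.4  1.1  0.2]
carrier mach [ 14.7 123.9] (55.30684280395508, 106.46490478515625) rel yaw -0.0277
green mach [58.6 73. ] (29.723508834838867, 4.197592735290527) angle 0.0003033355
green mach [-63.6  73. ] (25.846338272094727, 4.198477268218994) angle 0.00030393153
top [ -1.4 105.6] (88.16712951660156, 146.1925506591797) -0.0305
```

```bash
python3 -m handwheel '[{"x":-0.025,"y":-0.0025,"z":-0.1,"ax":0,"ay":0,"az":0},{"x":0,"y":0,"z":-0.1,"ax":0,"ay":0,"az":0},{"x":0,"y":0,"z":-0.1,"ax":0,"ay":0,"az":0},{"x":0,"y":0,"z":-0.06,"ax":0,"ay":0,"az":0},{"x":0,"y":0,"z":-0.04,"ax":0,"ay":0,"az":0},{"x":0,"y":0,"z":0,"ax":0,"ay":0,"az":0},{"x":0.0026,"y":-0.025,"z":0,"ax":0,"ay":0,"az":0},{"x":0.0026,"y":-0.025,"z":0,"ax":0,"ay":0,"az":0}]'
python3 -m handwheel '[{"x":0.0026,"y":-0.025,"z":0,"ax":0,"ay":0,"az":0},{"x":0.0026,"y":-0.025,"z":0,"ax":0,"ay":0,"az":0},{"x":0.0026,"y":-0.025,"z":0,"ax":0,"ay":0,"az":0},{"x":0.0026,"y":-0.025,"z":0,"ax":0,"ay":0,"az":0},{"x":0.0026,"y":-0.025,"z":0,"ax":0,"ay":0,"az":0},{"x":0.0026,"y":-0.025,"z":0,"ax":0,"ay":0,"az":0},{"x":0.0026,"y":-0.025,"z":0,"ax":0,"ay":0,"az":0},{"x":0,"y":0,"z":0,"ax":0,"ay":0,"az":0}]'
python3 -c "
from h import *
where();look();top();target()"
```

```text
clock: 15.7
position: [576.2, 185.1, -24.2]
ee_rot: [0.742, -0.67, 0.0, -0.0]
contact_force: [-0.4, 0.5, 0.1]
gripper_width: 45.1
grasp_force: 0.0
clock: 16.5
position: [579.5, 149.3, -24.5]
ee_rot: [0.742, -0.671, 0.0, 0.0]
contact_force: [0.8, -0.7, 0.9]
gripper_width: 45.2
grasp_force: 0.9
t 16.5 tcp [579.5 149.3 -24.5] mach [ -2.2 161.9] tool-y vs mach x -0.0002 w 45.2 F [ 0.8 -0.7  0.9]
carrier mach [-0.1 99.7] (88.56291961669922, 99.18017578125) rel yaw 0.0012
green mach [61.4 73.1] (25.027484893798828, 4.629421234130859) angle -0.00015764683
green mach [-62.5  73.1] (28.367387771606445, 4.633358478546143) angle -0.00015991181
top [ 1.  92.5] (88.12982940673828, 116.86383056640625) -0.0013
scene blue [10.3 93.4] (96.94212341308594, 118.61580657958984) 0.0053
```

```bash
python3 -m handwheel '[{"x":0.0025,"y":-0.025,"z":0,"ax":0,"ay":0,"az":0},{"x":0.0025,"y":-0.025,"z":0,"ax":0,"ay":0,"az":0},{"x":0.0025,"y":-0.025,"z":0,"ax":0,"ay":0,"az":0},{"x":0.0025,"y":-0.025,"z":0,"ax":0,"ay":0,"az":0},{"x":0.0025,"y":-0.025,"z":0,"ax":0,"ay":0,"az":0},{"x":0.0025,"y":-0.025,"z":0,"ax":0,"ay":0,"az":0},{"x":0.0025,"y":-0.025,"z":0,"ax":0,"ay":0,"az":0},{"x":0,"y":0,"z":0,"ax":0,"ay":0,"az":0}]'
python3 -c "
from h import *
where();look();top();target()"
```

```text
clock: 17.45
position: [583.0, 114.2, -24.5]
ee_rot: [0.742, -0.671, 0.0, 0.0]
contact_force: [0.1, -0.9, 1.9]
gripper_width: 44.7
grasp_force: 0.4
t 17.45 tcp [583.  114.2 -24.5] mach [ -2.3 126.6] tool-y vs mach x -0.0003 w 44.7 F [ 0.1 -0.9  1.9]
carrier mach [-0.1 71.2] (88.81214904785156, 85.62364196777344) rel yaw -1.571
green mach [96.7 19.9] (18.76512908935547, 2.2358086109161377) angle -0.021963052
green mach [74.9 19.2] (13.607467651367188, 0.3889499306678772) angle -0.00016527623
green mach [61.3 73. ] (25.075651168823242, 4.361824035644531) angle -0.0005755946
green mach [-62.7  73.1] (28.19694709777832, 4.366121768951416) angle -0.00057344884
top [ 0.9 74.5] (90.5673599243164, 78.05728912353516) -1.6063
scene blue [ 9.8 76.6] (99.5714340209961, 80.63346099853516) -1.6194
```

```bash
python3 -m handwheel '[{"x":0.0025,"y":-0.025,"z":0,"ax":0,"ay":0,"az":0},{"x":0.0025,"y":-0.025,"z":0,"ax":0,"ay":0,"az":0},{"x":0.0025,"y":-0.025,"z":0,"ax":0,"ay":0,"az":0},{"x":0.0025,"y":-0.025,"z":0,"ax":0,"ay":0,"az":0},{"x":0.0025,"y":-0.025,"z":0,"ax":0,"ay":0,"az":0},{"x":0.0025,"y":-0.025,"z":0,"ax":0,"ay":0,"az":0},{"x":0.0025,"y":-0.025,"z":0,"ax":0,"ay":0,"az":0},{"x":0,"y":0,"z":0,"ax":0,"ay":0,"az":0}]'
python3 -c "
from h import *
where();look();top();target()"
```

```text
clock: 18.4
position: [586.5, 79.2, -24.5]
ee_rot: [0.742, -0.671, 0.0, 0.0]
contact_force: [-0.5, -0.3, 0.3]
gripper_width: 45.2
grasp_force: 0.4
t 18.4 tcp [586.5  79.2 -24.5] mach [-2.3 91.4] tool-y vs mach x -0.0004 w 45.2 F [-0.5 -0.3  0.3]
carrier mach [-0.3 56.5] (88.51371002197266, 44.71834182739258) rel yaw -1.5713
green mach [ 19.1 -15.6] (18.42585563659668, 17.13932228088379) angle -0.00013428181
green mach [61.3 73.3] (25.091459274291992, 4.4278106689453125) angle -0.0008081719
green mach [-62.6  73.4] (28.127965927124023, 4.43157958984375) angle -0.0008131787
top [  0.8 -52.9] (87.92362213134766, 30.5504150390625) -1.5823
top [23.9 49.3] (42.050193786621094, 30.714298248291016) -1.5669
top [-28.1  67.6] (35.756221771240234, 27.90892219543457) -1.287
scene blue [ 11.3 -53.2] (98.27449035644531, 30.20475196838379) -1.5116
scene blue [10.1 58.6] (97.20069122314453, 46.329917907714844) -1.5974
```

```bash
python3 -m handwheel '[{"x":0.001,"y":-0.01,"z":0,"ax":0,"ay":0,"az":0},{"x":0.001,"y":-0.01,"z":0,"ax":0,"ay":0,"az":0},{"x":0.001,"y":-0.01,"z":0,"ax":0,"ay":0,"az":0},{"x":0,"y":0,"z":0,"ax":0,"ay":0,"az":0},{"x":0,"y":0,"z":0,"ax":0,"ay":0,"az":0},{"x":0,"y":0,"z":0,"ax":0,"ay":0,"az":0},{"x":0,"y":0,"z":0,"ax":0,"ay":0,"az":0},{"x":0,"y":0,"z":0,"ax":0,"ay":0,"az":0}]'
python3 -m handwheel '[{"x":-0.005,"y":0.05,"z":0,"ax":0,"ay":0,"az":0},{"x":-0.01,"y":0.1,"z":0,"ax":0,"ay":0,"az":0},{"x":-0.01,"y":0.1,"z":0.1,"ax":0,"ay":0,"az":0},{"x":-0.01,"y":0.1,"z":0.2,"ax":0,"ay":0,"az":0},{"x":0,"y":0,"z":0.2,"ax":0,"ay":0,"az":0},{"x":0,"y":0,"z":0.2,"ax":0,"ay":0,"az":0},{"x":0,"y":0,"z":0.2,"ax":0,"ay":0,"az":0},{"x":0,"y":0,"z":0.1,"ax":0,"ay":0,"az":0}]'
python3 -m handwheel '[{"x":0,"y":0,"z":0,"ax":0,"ay":0,"az":0},{"x":0,"y":0,"z":0,"ax":0,"ay":0,"az":0},{"x":0,"y":0,"z":0,"ax":0,"ay":0,"az":0},{"x":0,"y":0,"z":0,"ax":0,"ay":0,"az":0},{"x":0,"y":0,"z":0,"ax":0,"ay":0,"az":0},{"x":0,"y":0,"z":0,"ax":0,"ay":0,"az":0},{"x":0,"y":0,"z":0,"ax":0,"ay":0,"az":0},{"x":0,"y":0,"z":0,"ax":0,"ay":0,"az":0}]'
python3 -c "
from h import *
where();im,p=look();top();target()"
```

```text
clock: 19.35
position: [587.2, 74.2, -24.5]
ee_rot: [0.742, -0.67, 0.0, -0.0]
contact_force: [0.6, 0.5, 0.5]
gripper_width: 45.1
grasp_force: 0.6
clock: 20.15
position: [581.3, 145.3, 179.7]
ee_rot: [0.742, -0.67, 0.001, -0.003]
contact_force: [0.2, -0.3, -0.1]
gripper_width: 45.6
grasp_force: 0.0
clock: 20.95
position: [580.2, 144.2, 175.4]
ee_rot: [0.742, -0.67, -0.0, 0.0]
contact_force: [0.1, 0.3, -0.2]
gripper_width: 45.3
grasp_force: 0.0
t 20.95 tcp [580.2 144.2 175.4] mach [ -2.  156.7] tool-y vs mach x 0.0004 w 45.3 F [ 0.1  0.3 -0.2]
carrier mach [-0.2 51.7] (88.08953094482422, 44.89479446411133) rel yaw -1.5705
green mach [58.1 73.2] (28.276865005493164, 3.2242300510406494) angle 0.0003073886
green mach [-60.1  73.1] (31.620704650878906, 3.225055694580078) angle 0.00031334907
top [  1.1 -55.1] (87.8405532836914, 35.007598876953125) -1.5823
top [ 0.8 54.9] (88.60175323486328, 40.686336517333984) -1.5834
scene blue [ 8.9 56.6] (102.21407318115234, 40.238739013671875) -1.6229
scene blue [ 11.3 -54.4] (97.70140075683594, 34.26491928100586) -1.5354
```

```bash
python3 -c "
from bench import arm
print(arm.job_done())"
```

```text
the job is handed in; nothing more can be done
None
```

The carrier is under the bridge and the job is handed in; my last images put it about 1 mm off centre both ways, square with the bed, with the hand clear, though the hand-in returned no verdict and I didn't re-measure the tin, cup and gift.

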